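# Dim the lamp, then hold the sample chamber's sprung lid at its index arm

### The arm

A 6-joint arm with a two-finger parallel gripper is mounted at the origin on a cart in front of the work surface, level with it; the furniture and walls round the work are solid. World frame = base frame: x ahead of the robot, y to its left, z up, the work surface at z = 0. Lengths are in m, angles in rad, forces in N, time in s.
With the tool pointing down it reaches from about 0.275 to 1 m from the base axis. Payload 8.4 kg.
Tool frame: the origin (TCP) lies on the centre line of the jaws, within the pads' length; the fingertips stand 17 mm ahead of it and the grasp point (between the pads) lies 2 mm behind it (bot.tcp_to_tips is the z of the fingertips in the tool frame, in m); z points along the fingers, y is the line along which they close (so a half turn about z gives the same grasp; the last joint's range is limited). The gripper opens to 85 mm and grips with 20 to 120 N. Pads are 22 mm wide; open, the fingers measure 114 mm over their backs; the gripper's body (76 mm by 85 mm) begins 54 mm behind the grasp point. The pads swing forward as they close: fully open they stand 13 mm farther back than shut.
Start: joints at [1.271, 0.353, 1.633, -0, 1.155, -0.002], TCP at [0.183, 0.597, 0.248] pointing down, gripper open.
Joint ranges: [-2.63, 2.63], [-0.92, 2.1], [0.06, 2.66], [-1.3, 4.44], [0, 2.69], [-3.02, 3.02]. Speed limits (rad/s): [2.22, 2.22, 2.79, 3.14, 3.14, 3.14].

### API

Orientations are given as a unit quaternion [x, y, z, w].
In Python, from workcell import bot, hand, kinematics, get_obs, vision, hand_in gives the robot as it stands. The module is installed in compiled form; this text tells all that it offers. Calls block until the motion is done:
- bot.reach(position, orientation): joint-space move of the TCP to a pose.
- bot.servo_line(position, ori=None, velocity=0.15): straight line of the TCP; ori=None keeps the orientation; velocity is the mean speed in m/s.
- bot.goto_joints(angles): joint-space move.
- hand.move_gripper(opening, strength=None): finger opening in m; strength is the grip in N (None keeps the last); returns when the fingers have stopped.
- bot.dwell(seconds).
- kinematics.solve_ik(position, orientation): joint angles nearest the present ones, or None.
- get_obs(): the state.
- vision.read_camera(name): name is "scene" or "top"; returns a dict with "frame" (384x512x3 uint8, red, green, blue), "intrinsics" (3x3 intrinsics, pixels), "view" (4x4, takes a point from world to camera coordinates). Camera axes: x right, y down, z forward; pixel columns grow to the right and rows downward; lengths in m; the calibration is good to about 2 mm. A picture is of the moment at which its call begins. There is no depth.
A pose or a line that the arm cannot do raises bot.IKError and nothing moves.
- hand_in(): hands the job in; it is judged then, once.
The state is a dict: "time_s": time; "joint_pos": joint angles; "joint_vel": joint speeds; "joint_efforts": joint torques, N m; "position": TCP position; "orientation": TCP orientation; "wrist_force": force on the tool from outside, world axes, zero at the start; "ft_torque": the same for the moment, N m; "gripper_width": finger opening in m; "grip_force": force on a finger pad.
Only numpy, scipy, OpenCV 4.12 (cv2) and the standard library are available. Lean on these libraries where they do the work, as an engineer would, in place of code of your own. Each camera call takes 0.05 s, during which the arm holds its last target. There are 200 camera calls.

### The job

Inspect the light-sensitive samples: with the chamber still shut, first swing the dimmer lever until it is in line with the short index arm beside it. Then lift the chamber's sprung lid by its handle bar until the lid is parallel with the long index arm on the chamber's left side, and finish while holding it still there - do not let go. Do not shift either index arm, the lever once it is set, or the other things on the bench.

Things in the scene. Friction and masses are not known exactly. Their poses are not given: they have to be found in the camera images.
- chamber: Sample chamber: white box 150 (x) x 150 (y) x 80 mm, fixed to the bench, with a hinged sprung lid. Origin under its centre; x points to its rear (away from the robot), y to its left, z up. Inside stand small capped tubes that stay there. A bench lamp's pole leans over the bench behind it (elbow 0.55 m up, about 0.72 m from the robot's base, ahead): swing the arm in front of it.
- dimmer: Dimmer: grey box 100 (x) x 80 (y) x 48 mm, fixed to the bench to the right of the chamber, with an upright lever on top. Origin under its centre; x points to its rear, y to its left, z up.
- lid_handle (a point): Centre of the lid's handle: a straight round steel bar, 12 mm in diameter, 100 mm long, along this frame's y axis, on two arms at its ends, 46 mm in front of the lid's front edge (40 mm free gap between bar and lid, open above and below). The frame turns with the lid: lid shut, x points level from bar to hinge, z up, the bar's centre is 92 mm above the bench.
- lid_hinge (a point): Middle of the lid's hinge axis, at the far top edge of the chamber, 84 mm above the bench; fixed. The axis is this frame's level y axis; x points to the rear of the chamber, z up. The handle bar runs round it on a radius of 196 mm and lies 8 mm above the lid's own plane through the axis.
- lid (a joint): Angle of the lid, rad: 0 shut and level, grows as the handle end goes up, limit 1.2. A spring pulls it shut at all times: it takes about 3 to 6 N upward at the handle, more as it opens; let go, it drops shut at once.
- lid_index (a joint): Angle of the lid's index arm, rad, counted like the lid's angle (equal values: arm and lid parallel); set between 0.25 and 0.75 and kept by friction. A dark steel flat arm, 130 mm long, 8 mm wide, with a block at its end, on the chamber's left outer side (87 mm left of the middle), turning about the hinge axis beside a graduated metal arc.
- lid_index_tip (a point): End of the lid's index arm, 130 mm from the hinge axis; x points along the arm back to the hinge axis. It marks the inspection angle and shall not be moved.
- lever_knob (a point): Centre of the dimmer lever's knob: a black cylinder 20 mm in diameter and 24 mm long, lying along this frame's y axis; z points along the lever away from the pivot. The lever itself is an 8 mm round rod.
- lever_pivot (a point): Pivot of the lever, 55 mm above the bench, fixed; the lever turns about this frame's level y axis, x points to the rear of the box. The knob's centre is 90 mm from it.
- lever (a joint): Angle of the dimmer lever, rad: 0 upright, positive leaning to the rear (away from the robot), negative leaning to the front; limits -0.75 and 0.75. It starts leaning to the rear (bright). Stays where it is left; about 2 N at the knob moves it.
- lever_index (a joint): Angle of the lever's index arm, rad, counted exactly like the lever's angle (equal values: arm and lever parallel). Friction keeps it where it has been set, between -0.6 and 0.15.
- lever_index_tip (a point): End of the lever's index arm: a short dark flat steel arm, 6 mm wide and 50 mm long, beside the lever on its right, 30 mm from the lever's middle, turning about the same axis; z points along the arm away from the pivot. It marks the dimmed setting and shall not be moved.
- petri_0_c (a point): Centre (half-way up) of a bystander: small flat clear petri dish, 58 mm across, 13 mm high, at the left front. Loose; leave it alone.
- sample_pot_c (a point): Centre (half-way up) of a bystander: specimen pot with a ribbed screw cap, 46 mm across, 57 mm high, at the left front. Loose; leave it alone.
- pen_black_c (a point): Centre (half-way up) of a bystander: marker pen lying in front of the chamber, 126 mm long along its own y, 13 mm thick. Loose; leave it alone.
- vial_d_c (a point): Centre (half-way up) of a bystander: small capped vial, 25 mm across, 60 mm high, near the front edge on the right. Loose; leave it alone.
- media_bottle_c (a point): Centre (half-way up) of a bystander: capped bottle, 69 mm across, 129 mm high, standing on the mat to the left of the chamber. Loose; leave it alone.
- wipes_box_c (a point): Centre (half-way up) of a bystander: carton 62 x 105 x 82 mm standing on the mat at the left. Loose; leave it alone.

How it is judged:
On the way, in this order (a step that is already met when the one before it is completed fails the run):
1. the lever is in line with its index arm while the lid is still shut (angle between the z axis of lever_knob and the z axis of lever_index_tip, either way round below 0.08 rad and value of joint lid below 0.05 rad), for 0.3 s.
2. the lid is held parallel with its index arm (angle between the x axis of lid_handle and the x axis of lid_index_tip, either way round below 0.07 rad and contact force between the fingers and lid above 1 N), for 0.3 s.
At the end, for the whole second after the job is handed in: The fingers hold the lid (at least 1 N on it), still, within 0.07 rad (4 degrees) of the direction of its index arm, and the dimmer lever is within 0.08 rad (4.5 degrees) of the direction of its index arm (all of step 2 and angle between the z axis of lever_knob and the z axis of lever_index_tip, either way round below 0.08 rad and value of joint lid above 0.15 rad and velocity of joint lid between -0.05 and 0.05 rad/s); the arm keeps its last pose, push and grip.
It fails at once if the lid is opened (beyond 0.15 rad) while the lever is more than 0.15 rad from its index arm (value of joint lid above 0.15 rad and not (angle between the z axis of lever_knob and the z axis of lever_index_tip, either way round below 0.15 rad)).
It fails at once if an index arm is shifted by more than 8 mm at its tip (distance of any of lid_index_tip, lever_index_tip from where it was at the start of the episode above 0.008 m).
It fails at once if a bystander is shifted by more than 30 mm (distance of any of petri_0_c, sample_pot_c, pen_black_c, vial_d_c, media_bottle_c, wipes_box_c from where it was at the start of the episode above 0.03 m).
It also fails if it takes over 46 s, if anything falls off the work surface, if the arm or the gripper's body presses on something with over 40 N, if the wrist force passes 120 N, or if a joint passes its speed limit or range.

## Working session

There is one attempt and no reset: what is moved stays moved. The work goes in short steps, each a Python script; the robot and the scene stay as the last script left them, time stands still between calls to the robot, and variables do not carry over. Pictures are saved under pics/ and viewed, at most 10 in all, crops included, and the job is handed in when it is done.

```bash
mkdir -p pics; python3 - <<'E'
from workcell import bot,hand,kinematics,get_obs,vision
import cv2,numpy as np
for n in ("scene","top"):
    c=vision.read_camera(n); f=c["frame"][:,:,::-1]
    cv2.imwrite(f"pics/{n}0.png",cv2.resize(f,(800,600),interpolation=cv2.INTER_CUBIC))
    cv2.imwrite(f"{n}0raw.png",f); np.savez(f"{n}0.npz",K=c["intrinsics"],V=c["view"])
    print(n,c["intrinsics"].tolist(),np.round(c["view"],4).tolist())
o=get_obs();print(o["time_s"],o["position"],o["orientation"],bot.tcp_to_tips)
E
```

```text
scene [[433.28994337957437, 0.0, 255.21842909125724], [0.0, 433.28994337957437, 196.3537698303107], [0.0, 0.0, 1.0]] [[0.4509, -0.8925, -0.0146, -0.3326], [-0.4709, -0.224, -0.8533, 0.3243], [0.7583, 0.3916, -0.5212, 0.7705], [0.0, 0.0, 0.0, 1.0]]
top [[397.41307853559124, 0.0, 253.81244252803108], [0.0, 397.41307853559124, 188.18377378717727], [0.0, 0.0, 1.0]] [[-0.0263, -0.9994, -0.023, -0.0851], [-0.986, 0.0297, -0.1643, 0.5329], [0.1649, 0.0184, -0.9861, 1.2725], [0.0, 0.0, 0.0, 1.0]]
0.1 [0.18323912 0.59710849 0.24764178] [ 1.48325068e-01  9.88938461e-01 -6.22187100e-04 -9.00601063e-05] 0.017
```

View pics/scene0.png

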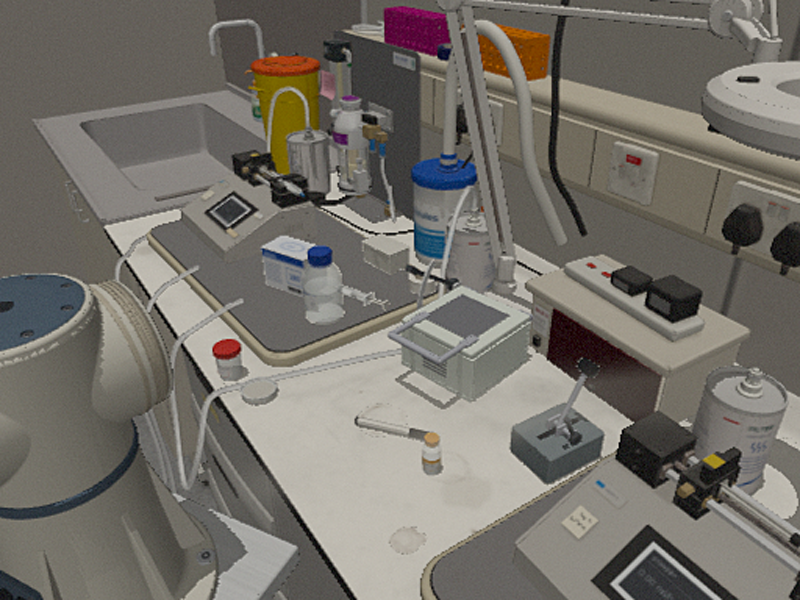

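View pics/top0.png

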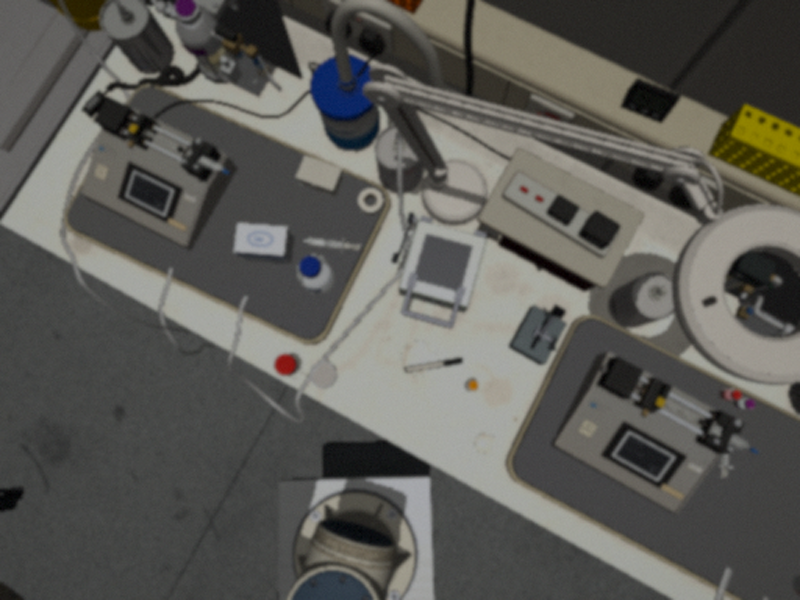

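Scene and top views: the chamber is at about (465,340) scene / (440,270) top, and the dimmer at (557,440) / (540,335), with its lever leaning to the rear. Both are turned a little clockwise. Next I'll look at enlarged crops.

```bash
python3 - <<'E'
import cv2,numpy as np
def crop(n,x,y,w,h,s):
    f=cv2.imread(f"{n}0raw.png")[y:y+h,x:x+w]
    o=cv2.resize(f,(w*s,h*s),interpolation=cv2.INTER_CUBIC)
    for i in range(0,w,10):
        cv2.line(o,(i*s,0),(i*s,6),(0,0,255),1); 
        if i%20==0: cv2.putText(o,str(x+i),(i*s,16),0,.35,(0,0,255),1)
    for i in range(0,h,10):
        cv2.line(o,(0,i*s),(6,i*s),(0,0,255),1)
        if i%20==0: cv2.putText(o,str(y+i),(8,i*s+4),0,.35,(0,0,255),1)
    return o
def pad(o): 
    p=np.zeros((600,400,3),np.uint8); h,w=o.shape[:2]; p[:min(h,600),:min(w,400)]=o[:600,:400]; return p
A=crop("scene",240,155,110,100,7)
cv2.imwrite("pics/c1.png",A[:600,:800])
cv2.imwrite("pics/c2.png",np.hstack([pad(crop("scene",320,222,66,90,6)),pad(crop("top",320,188,50,50,8))]))
cv2.imwrite("pics/c3.png",crop("top",242,128,90,84,7))
E
```

```text
(no output)
```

View pics/c1.png

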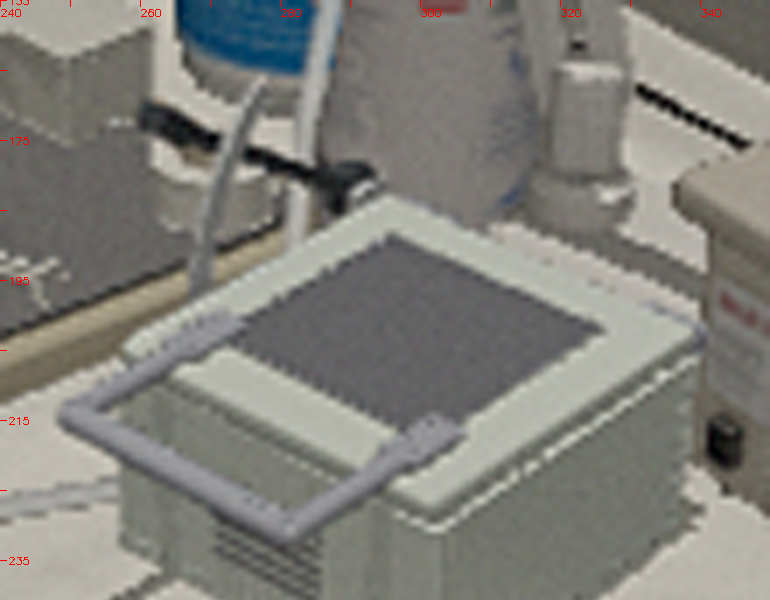

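View pics/c2.png

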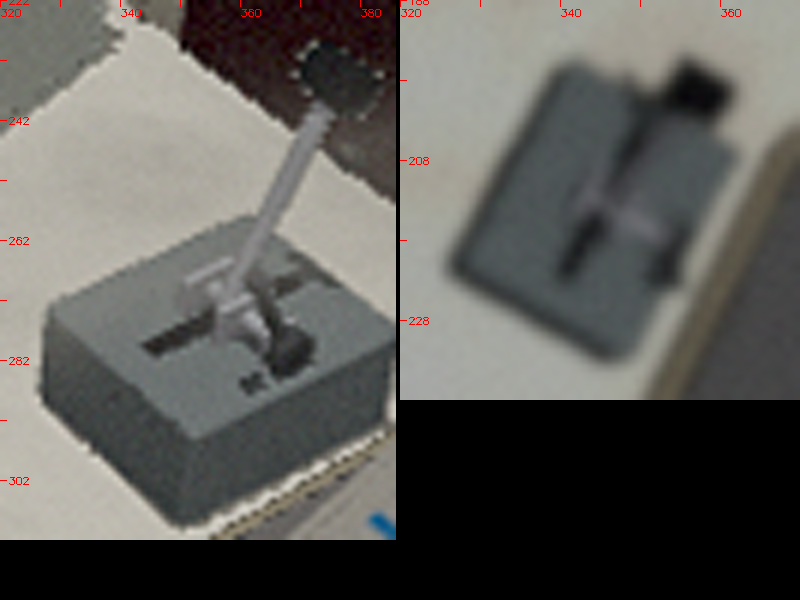

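View pics/c3.png

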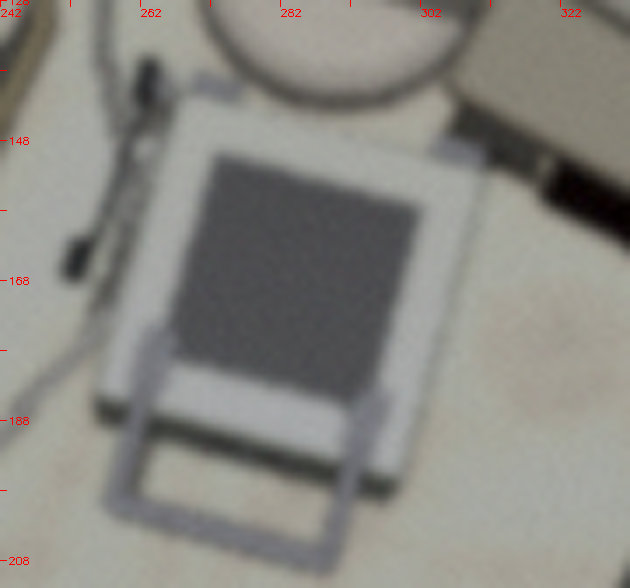

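Crops show: the handle bar corners at (250,214),(281,231) in scene and (259,199),(288,207) in top. The lid index block is at (264,171) / (252.5,165) and its hub at (290,181) / (263,139). The knob is at (375,235) / (356.5,199.5), and the lever index tip block at about (368,281) / (353.5,221).

```bash
cat > geo.py <<'E'
import cv2,numpy as np
C={n:(lambda z:(z["K"],z["V"]))(np.load(f"{n}0.npz")) for n in("scene","top")}
P={n:K@V[:3] for n,(K,V) in C.items()}
def tri(s,t):
    X=cv2.triangulatePoints(P["scene"],P["top"],np.array(s,float).reshape(2,1),np.array(t,float).reshape(2,1))[:,0]; return X[:3]/X[3]
def onz(n,p,z):
    K,V=C[n]; R=V[:3,:3]; c=-R.T@V[:3,3]; d=R.T@np.linalg.inv(K)@[*p,1]; return c+d*(z-c[2])/d[2]
def proj(n,X):
    x=P[n]@[*X,1]; return x[:2]/x[2]
E
python3 - <<'E'
from geo import *
np.set_printoptions(precision=4,suppress=True)
for k,s,t in [("barL",(250,214),(259,199)),("barR",(281,231),(288.5,207)),("idx",(264,171),(252.5,165)),("hub",(290,181),(263,139)),("knob",(375,235),(356.5,199.5)),("lidx",(368,281),(353.5,221))]:
    X=tri(s,t); print(k,X,"resid",proj("scene",X)-s,proj("top",X)-t)
print("bar plane .092", *[onz("scene",p,.092) for p in((250,214),(281,231))],*[onz("top",p,.092) for p in((259,199),(288.5,207))])
print("lid top BL BR FR FL",*[onz("top",p,.088) for p in((268,142),(311,150),(298,197),(255.5,186))])
print("lid scene B R F L",*[onz("scene",p,.088) for p in((296,183),(340,203),(301,229),(258,205))])
print("dim top (FL,BL,BR,FR)",*[onz("top",p,.048) for p in((326.5,221.5),(340,196),(361,207),(345.5,233))])
print("dim scene",*[onz("scene",p,.048) for p in((328,273.5),(360,258),(386,279),(353,295))])
E
```

```text
barL [ 0.4862 -0.1155  0.0923] resid [ 0.4207 -0.0439] [-0.3226  0.2059]
barR [ 0.4588 -0.2087  0.0889] resid [ 0.1523 -0.0184] [-0.1137  0.0665]
idx [ 0.5838 -0.1025  0.1593] resid [-0.8887  0.0962] [ 0.7539 -0.4525]
hub [ 0.6846 -0.1353  0.0872] resid [-0.012   0.0016] [ 0.0106 -0.0059]
knob [ 0.4707 -0.4138  0.1353] resid [-0.1968  0.035 ] [ 0.1491 -0.0644]
lidx [ 0.4127 -0.4207  0.0589] resid [-1.4663  0.2389] [ 1.0379 -0.4674]
bar plane .092 [ 0.486  -0.1145  0.092 ] [ 0.4547 -0.2101  0.092 ] [ 0.4868 -0.1166  0.092 ] [ 0.4586 -0.2089  0.092 ]
lid top BL BR FR FL [ 0.6737 -0.1512  0.088 ] [ 0.6424 -0.2893  0.088 ] [ 0.4901 -0.2405  0.088 ] [ 0.5297 -0.1066  0.088 ]
lid scene B R F L [ 0.6801 -0.1549  0.088 ] [ 0.6332 -0.2931  0.088 ] [ 0.4868 -0.2462  0.088 ] [ 0.536  -0.1111  0.088 ]
dim top (FL,BL,BR,FR) [ 0.413  -0.3327  0.048 ] [ 0.495  -0.3814  0.048 ] [ 0.4569 -0.4471  0.048 ] [ 0.3743 -0.3916  0.048 ]
dim scene [ 0.4129 -0.339   0.048 ] [ 0.4931 -0.3866  0.048 ] [ 0.4494 -0.4536  0.048 ] [ 0.3735 -0.4047  0.048 ]
```

```bash
cat >> geo.py <<'E'
def rot(y): return np.array([[np.cos(y),-np.sin(y),0],[np.sin(y),np.cos(y),0],[0,0,1]])
dy=-.55; D=rot(dy); piv=np.array([.433,-.392,.055])
cy=-.30; H=rot(cy); bar=np.array([.4715,-.1625,.092]); hinge=np.r_[(bar+H@[.196,0,0])[:2],.084]
def lev(a,r,off=0): return piv+D@[r*np.sin(a),off,r*np.cos(a)]
def arm(t,r=.130,off=.087): return hinge+H@[-r*np.cos(t),off,r*np.sin(t)]
E
python3 - <<'E'
from geo import *
np.set_printoptions(precision=1,suppress=True)
print("pivot",proj("scene",piv),proj("top",piv),"piv idx",proj("scene",lev(0,0,-.03)),proj("top",lev(0,0,-.03)))
for a in np.arange(-.6,.2,.15): print(round(a,2),proj("scene",lev(a,.05,-.03)),proj("top",lev(a,.05,-.03)))
for a in (.45,.5,.55): print("knob",round(a,2),proj("scene",lev(a,.09)),proj("top",lev(a,.09)))
for t in (.5,.55,.6,.65,.7): print("arm",t,proj("scene",arm(t)),proj("top",arm(t)))
E
python3 - <<'E'
import cv2,numpy as np
a=cv2.imread("scene0raw.png")[256:296,342:386];b=cv2.imread("top0raw.png")[206:230,338:364]
a=cv2.resize(a,None,fx=10,fy=10,interpolation=cv2.INTER_NEAREST);b=cv2.resize(b,None,fx=13,fy=13,interpolation=cv2.INTER_NEAREST)
p=np.zeros((400,800,3),np.uint8);p[:,:440]=a;p[:b.shape[0],450:450+b.shape[1]]=b
cv2.imwrite("pics/c4.png",cv2.convertScaleAbs(p,alpha=1.5))
E
```

```text
pivot [355.3 272.6] [344.9 214.6] piv idx [365.4 280.8] [353.2 219.2]
-0.6 [357.3 270.5] [351.9 225.9]
-0.45 [360.  267.8] [353.2 224. ]
-0.3 [362.7 265.5] [354.4 222. ]
-0.15 [365.5 263.6] [355.6 219.9]
0.0 [368.3 262.1] [356.8 217.8]
0.15 [371. 261.] [357.9 215.8]
knob 0.45 [373.7 235.7] [356.4 200.8]
knob 0.5 [375.  235.9] [356.8 199.8]
knob 0.55 [376.2 236.2] [357.3 198.8]
arm 0.5 [262.1 177.1] [253.8 168.1]
arm 0.55 [262.9 174.7] [254.  166.7]
arm 0.6 [263.9 172.3] [254.3 165.2]
arm 0.65 [264.9 169.9] [254.6 163.7]
arm 0.7 [266.  167.6] [254.9 162. ]
```

View pics/c4.png

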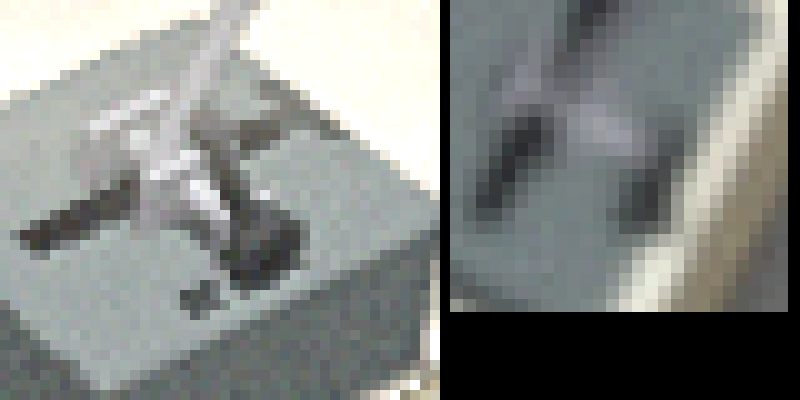

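Crop: the lever index arm runs from its hub at about (368,280) to its tip at about (362,268.5), which is roughly -0.38 rad. The lever is at about +0.5 and the lid index at about 0.61. I'll take the lever first, gripping the knob across its swing direction with the tool vertical.

```bash
cat > mv.py <<'E'
from workcell import bot,hand,kinematics,get_obs,vision,hand_in
from geo import *
from scipy.spatial.transform import Rotation as Ro
def quat(ydir,tilt=None):
    z=np.array([0,0,-1.]) if tilt is None else tilt
    y=np.array(ydir,float); y-=z*(y@z); y/=np.linalg.norm(y)
    return Ro.from_matrix(np.c_[np.cross(y,z),y,z]).as_quat()
def best(p,d):
    c=[]
    for s in(1,-1):
        q=quat(s*np.array(d)); j=kinematics.solve_ik(list(p),list(q))
        if j is not None: c.append((abs(j[5]),list(q),np.round(j,2).tolist()))
    print([(k[0],k[2]) for k in c]); return min(c)[1]
def snap(i):
    for n in("scene","top"): cv2.imwrite(f"{n}{i}raw.png",vision.read_camera(n)["frame"][:,:,::-1])
def st(m=""):
    o=get_obs(); print(m,"t",round(o["time_s"],2),np.round(o["position"],4),"F",np.round(o["wrist_force"],1),"w",round(float(o["gripper_width"]),4),"g",np.round(o["grip_force"],1)); return o
E
python3 - <<'E'
from mv import *
k=np.array([.4707,-.4138,.1345]); q=best(k+[0,0,.07],D[:,0])
o=get_obs(); q0=o["orientation"]
bot.reach([.12,.42,.30],list(q0)); st()
bot.reach([.40,-.16,.30],q); st()
bot.reach(k+[0,0,.08],q); st()
hand.move_gripper(.06,20)
snap(1)
E
```

```text
[(np.float64(0.17354993640244354), [-0.72, 0.4, 1.67, -0.0, 1.07, -0.17]), (np.float64(2.96804271718735), [-0.72, 0.4, 1.67, -0.0, 1.07, 2.97])]
 t 0.9 [0.1204 0.4212 0.3003] F [-0.   0.1 -0.2] w 0.0854 g 0.0
 t 3.2 [ 0.4003 -0.1594  0.2999] F [ 0.8  0.3 -0.2] w 0.0853 g 0.0
 t 4.28 [ 0.4709 -0.4127  0.215 ] F [-0.5 -0.3  0.5] w 0.0857 g 0.0
```

```bash
python3 - <<'E'
from mv import *
k=np.array([.4707,-.4138,.1345])
bot.servo_line(k+[0,0,.009]); st("down")
hand.move_gripper(.015,20); st("grip")
for a in np.linspace(.5,-.38,9)[1:]:
    bot.servo_line(lev(a,.09)+[0,0,.009],velocity=.08)
st("arc"); hand.move_gripper(.06,20); st("open")
x=lev(-.38,.09)+[0,0,.09]; bot.servo_line(x)
bot.servo_line([.36,-.18,.28],velocity=.3);st()
snap(2)
def c(n,i,x,y,w,h,s): return cv2.resize(cv2.imread(f"{n}{i}raw.png")[y:y+h,x:x+w],None,fx=s,fy=s,interpolation=cv2.INTER_NEAREST)
p=np.zeros((600,800,3),np.uint8)
a=c("scene",2,335,230,50,70,8);b=c("top",2,330,194,40,40,9);p[:a.shape[0],:400]=a;p[:360,410:770]=b
cv2.imwrite("pics/d2.png",cv2.convertScaleAbs(p,alpha=1.4))
E
```

```text
down t 5.38 [ 0.471  -0.4141  0.1439] F [-0.3 -1.   0.6] w 0.0597 g 0.0
grip t 5.82 [ 0.4712 -0.4142  0.1445] F [0.9 0.5 5.9] w 0.0188 g 21.0
arc t 8.02 [ 0.4038 -0.3743  0.1471] F [-1.4 -1.8  0.1] w 0.0192 g 20.0
open t 8.48 [ 0.4046 -0.3744  0.1475] F [-0.3 -0.4  0.6] w 0.06 g 0.0
 t 10.01 [ 0.3603 -0.1805  0.2796] F [ 0.3 -0.  -0.3] w 0.0596 g 0.0
```

View pics/d2.png

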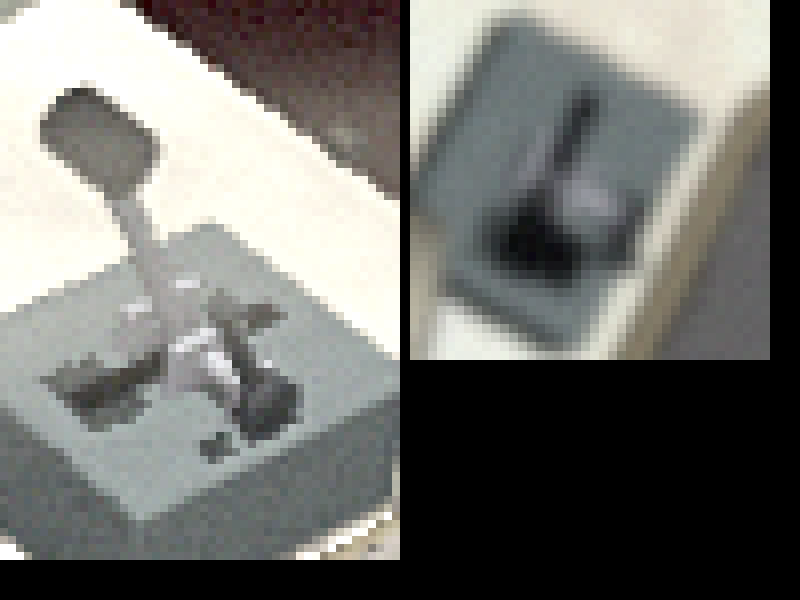

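The lever now leans to the front, roughly parallel with the index arm: rod (349.4,254.4)–(356.9,273), arm (362.5,267)–(367,277). I'll check this numerically.

```bash
python3 - <<'E'
from geo import *
np.set_printoptions(precision=2,suppress=True,linewidth=150)
for a in(-.55,-.5,-.45,-.4,-.35,-.3,-.25):
    r0,r1=proj("scene",lev(a,.01,-.03)),proj("scene",lev(a,.05,-.03)); l0,l1=proj("scene",lev(a,.03)),proj("scene",lev(a,.08))
    print(a,"arm tip",r1,"slope",(r0-r1)[0]/(r0-r1)[1],"rod slope",(l0-l1)[0]/(l0-l1)[1],"knob",proj("scene",lev(a,.09)),proj("top",lev(a,.09)),"tiptop",proj("top",lev(a,.05,-.03)))
g=cv2.cvtColor(cv2.imread("scene2raw.png"),cv2.COLOR_BGR2GRAY); t=cv2.cvtColor(cv2.imread("top2raw.png"),cv2.COLOR_BGR2GRAY)
print("cols 358-374 rows 264-284");print(g[264:285,358:375])
def cen(im,x,y,w,h,th):
    m=(im[y:y+h,x:x+w]<th); ys,xs=np.nonzero(m); return xs.mean()+x,ys.mean()+y,len(xs),xs.min()+x,xs.max()+x,ys.min()+y,ys.max()+y
print("knob scene",cen(g,338,238,20,16,105)); 
print("top cols 336-358 rows 208-228");print(t[208:228,336:358])
# rod centre per row (rod vs. background, gradient midpoint)
print("rod cols 344-364 rows 254-272");print(g[254:272:2,344:364])
E
```

```text
-0.55 arm tip [358.19 269.55] slope 0.6384200271340035 rod slope 0.6547997777863657 knob [341.57 251.63] [342.75 225.56] tiptop [352.33 225.33]
-0.5 arm tip [359.07 268.68] slope 0.5198344986273589 rod slope 0.5379689740846946 knob [343.18 250.06] [343.5  224.39] tiptop [352.75 224.69]
-0.45 arm tip [359.97 267.84] slope 0.41700552869493485 rod slope 0.43623522096722356 knob [344.81 248.55] [344.26 223.18] tiptop [353.16 224.04]
-0.4 arm tip [360.88 267.03] slope 0.3265646919015467 rod slope 0.34642838777593565 knob [346.47 247.11] [345.03 221.95] tiptop [353.58 223.38]
-0.35 arm tip [361.8  266.26] slope 0.24602099734582475 rod slope 0.26618853756270666 knob [348.15 245.75] [345.79 220.7 ] tiptop [354.  222.7]
-0.3 arm tip [362.73 265.53] slope 0.17349057365597587 rod slope 0.1937205157478459 knob [349.85 244.45] [346.56 219.43] tiptop [354.41 222.02]
-0.25 arm tip [363.66 264.84] slope 0.10752027344210283 rod slope 0.12763242556776905 knob [351.55 243.24] [347.32 218.15] tiptop [354.83 221.33]
cols 358-374 rows 264-284
[[135 139 125 128 128 127 126 124 124 124 123 123 136 165 184 1
[... 3474 characters left out ...]
79 178 179 176 182 181 179 181 185]
 [176 175 175 180 169 101 119 120 117 157 184 179 180 180 184 183 182 182 185 185]
 [178 181 177 175 181 173 104 114 117 122 161 184 178 182 171 134 114 115 126 165]
 [182 185 183 184 185 188 178 104 116 119 124 145 126 123 126 124 126 124 124 125]
 [185 186 187 189 185 178 135 103 111 116 117 122 126 128 124 124 128 124 126 126]
 [187 178 137 120 123 121 126 128 115 112 117 124 122 132 135 139 125 128 128 127]
 [120 125 129 126 128 130 128 128 126 113 114 120 122 130 119 119 129 124 100 118]
 [129 131 130 128 128 128 142 160 157 144 109 117 121 118 115 118 105  96  95 100]
 [129 132 126 127 130 125 111 120 113 117 122 104 110 117 106 107 125 100  76  71]]
```

Rod and index arm slopes agree within about 0.02–0.03 rad, so the lever is set. Now the lid.

```bash
cat >> mv.py <<'E'
def lid(t): return hinge+H@[-.196*np.cos(t)+.008*np.sin(t),0,.196*np.sin(t)+.008*np.cos(t)]
OFF=np.array([0,0,.002])
E
python3 - <<'E'
from mv import *
hand.move_gripper(.042,60)
q=best(bar+[0,0,.1],H[:,0])
bot.reach(bar+[0,0,.10],q); st("above")
bot.servo_line(bar+OFF,velocity=.1); st("down")
hand.move_gripper(.0,60); st("grip")
for t in np.linspace(0,.61,11)[1:]:
    bot.servo_line(lid(t)+OFF,velocity=.06)
    if t<.15: st("lift")
bot.dwell(.3); st("top"); snap(3)
def c(n,x,y,w,h,s): return cv2.resize(cv2.imread(f"{n}3raw.png")[y:y+h,x:x+w],None,fx=s,fy=s,interpolation=cv2.INTER_CUBIC)
p=np.zeros((600,800,3),np.uint8)
a=c("scene",240,130,80,110,5);b=c("top",235,125,76,90,5);p[:550,:400]=a;p[:450,410:790]=b
cv2.imwrite("pics/e3.png",p)
E
```

```text
[(np.float64(0.034903776052522595), [-0.33, 0.22, 1.95, -0.0, 0.96, -0.03])]
above t 11.05 [ 0.4707 -0.1624  0.192 ] F [-0.3  0.3  0.7] w 0.0417 g 0.0
down t 12.18 [ 0.4719 -0.1627  0.0946] F [ 0.7 -1.  -0.5] w 0.0418 g 0.0
grip t 12.57 [ 0.47   -0.162   0.0941] F [-6.4  1.6  6.9] w 0.0097 g 58.5
lift t 12.93 [ 0.4707 -0.1622  0.106 ] F [-5.4  0.7 -4.2] w 0.0099 g 58.5
lift t 13.28 [ 0.4722 -0.1627  0.1183] F [-7.9  0.8 -2.8] w 0.0097 g 58.5
top t 16.38 [ 0.5057 -0.1733  0.2054] F [-17.7   4.7   5.1] w 0.0097 g 58.8
```

View pics/e3.png

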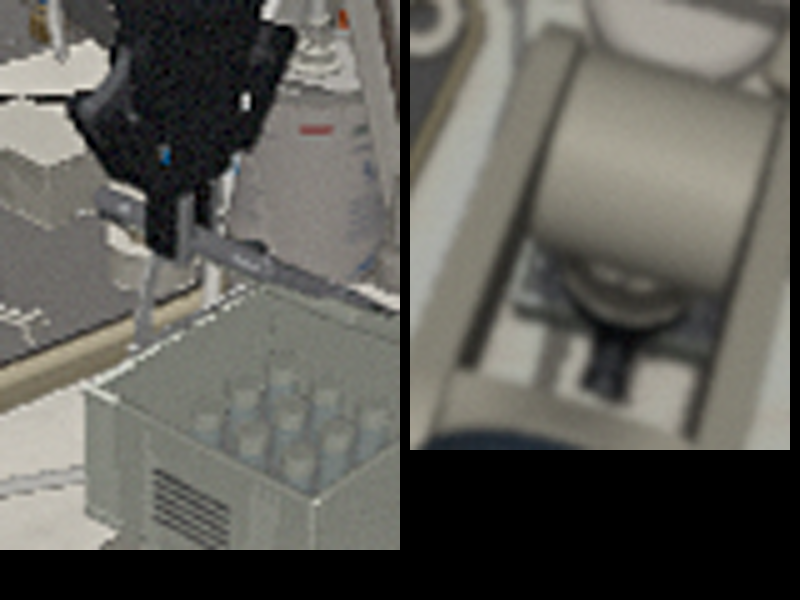

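The lid is open, with the bar held between the fingers. The bar's left end is at about (260.5,171) in the scene. Checking that against prediction, along with the index arm's fit.

```bash
python3 - <<'E'
from mv import *
np.set_printoptions(precision=2,suppress=True)
print("hub pred",proj("scene",arm(0,0)),proj("top",arm(0,0)),"shut bar ends",proj("scene",lid(0)+H@[0,.05,0]),proj("scene",lid(0)-H@[0,.05,0]))
for t in(.5,.55,.6,.65,.7): print(t,"barL",proj("scene",lid(t)+H@[0,.05,0]),"grip centre",proj("scene",lid(t)),"arm slope",(lambda d:d[1]/d[0])(proj("scene",arm(t))-proj("scene",arm(t,.0))),(lambda d:d[1]/d[0])(proj("top",arm(t))-proj("top",arm(t,.0))))
for n,(x,y,w,h) in {"scene":(255,165,42,22),"top":(246,134,24,40)}.items():
    g=cv2.cvtColor(cv2.imread(f"{n}0raw.png"),cv2.COLOR_BGR2GRAY)[y:y+h,x:x+w]; m=(g<45 if n=="scene" else g<62).astype(np.uint8)
    print(n,"origin",x,y);print("\n".join("".join(".#"[v] for v in r) for r in m))
st("now")
E
```

```text
hub pred [290.62 182.21] [263.64 139.31] shut bar ends [250.15 213.96] [281.43 230.54]
0.5 barL [257.66 176.07] grip centre [273.56 183.22] arm slope 0.17736497176235277 -2.920602977880662
0.55 barL [259.17 172.17] grip centre [275.14 179.21] arm slope 0.270530353092986 -2.8497729345004186
0.6 barL [260.81 168.3 ] grip centre [276.83 175.23] arm slope 0.3702045198161212 -2.774406502570484
0.65 barL [262.56 164.48] grip centre [278.65 171.29] arm slope 0.4776504537345914 -2.6936365951711214
0.7 barL [264.43 160.72] grip centre [280.57 167.42] arm slope 0.5944210286677606 -2.606408514629526
scene origin 255 165
..........................................
..........................................
..........................................
..........................................
..........................................
..........................................
........##................................
.....#...###..............................
........######............................
.........#######..........................
..........##.###..........................
..........
[... 851 characters left out ...]
.....
........................
........................
........................
........................
........................
........................
........................
........................
........................
........................
........................
........................
........................
........................
.......##...............
......##................
......##................
......##................
........................
........................
........................
........................
........................
........................
........................
now t 16.48 [ 0.51 -0.17  0.21] F [-19.1   3.1   7.6] w 0.0097 g 58.8
```

```bash
python3 - <<'E'
from mv import *
np.set_printoptions(precision=1,suppress=True,linewidth=160)
f=cv2.imread("scene3raw.png"); hsv=f[160:182,256:274].astype(int)
print("gray");print(cv2.cvtColor(f,cv2.COLOR_BGR2GRAY)[160:182,256:274])
print("b-r");print(hsv[:,:,0]-hsv[:,:,2])
g=cv2.cvtColor(f,cv2.COLOR_BGR2GRAY); print("right part cols 278-300 rows170-192");print(g[170:192,278:302])
for t in(.55,.6,.65):
    for s in(.05,.035,-.03,-.05): print(t,s,proj("scene",lid(t)+H@[0,s,0]),end=" ")
    print()
E
python3 - <<'E'
import cv2
f=cv2.imread("scene3raw.png")[155:195,250:330]
cv2.imwrite("pics/e4.png",cv2.convertScaleAbs(cv2.resize(f,None,fx=10,fy=10,interpolation=cv2.INTER_NEAREST),alpha=1.5))
E
```

```text
gray
[[169 109  76  17  13  19  12  10  31  31  17   6  33  21  22  40  82  81]
 [108 120 124  46   7  12  24  27  17  34  19  29  26  25  31  37  80  55]
 [111 115 117  89  28  16  28  11  24  24  30  26  19  31  28  27  37  57]
 [116 117 120 116  72   7  18  23  15  31  22  34  18  27  31  28  10  27]
 [116 116 118 124 113  45  12  21  22  13  16  29  26  34  27  25  30  33]
 [116 116 111 119 115  91  40  20  19   6  17   2  25  20  26  27  32  11]
 [120 116 119 118 120 130 147 107  69  60  18   9  22  20  21  33  29  27]
 [117 113 116 114  94 108 178 204 176 164 107  55  20   9  32  34  25  22]
 [116 111 112 100 101  97  86 104 150 181 202 166 102  22  22  22  28  22]
 [116 114 103  99 104 101 100  97  86  84 126 186 201  63  16  28   9  20]
 [113 114 108  92 100 104 100 103 108 110  96  95 108  61  19  22  11  26]
 [122 118 119  97  88  98  97 117 155 150  99 103  94  24  26  23  22  28]
 [172 140 152  97  51  73  84 100 123 126 101 103 102  36  10  15  28  33]
 [100 101 105  95  59  64  47  62  81  97  95 103  98  34  18  17  23  23]
 [103 108 108 110 117 120 108  57  73  90  90
[... 4020 characters left out ...]
 90  86]
 [116 142 159 172 185 161 113 119 175 125 106 120 151 121 129 100 111 123 131 128 118 118  87  87]
 [164 165 154 175 188 171 180 103 110 128 149 118 129 123 121 127 117 102 112 122 126 133 133 116]
 [160 155 154 177 185 166 104 137 160 170 127 126 117 123 119 119 120 125 122 117 111 115 126 132]
 [149 141 158 177  86  95 148 200 119 123 114 118 123 118 119 121 124 125 122 123 122 116 111 113]]
0.55 0.05 [259.2 172.2] 0.55 0.035 [263.9 174.2] 0.55 -0.03 [285.2 183.6] 0.55 -0.05 [292.1 186.7] 
0.6 0.05 [260.8 168.3] 0.6 0.035 [265.5 170.3] 0.6 -0.03 [286.9 179.6] 0.6 -0.05 [293.9 182.6] 
0.65 0.05 [262.6 164.5] 0.65 0.035 [267.3 166.5] 0.65 -0.03 [288.8 175.6] 0.65 -0.05 [295.7 178.5]
```

View pics/e4.png

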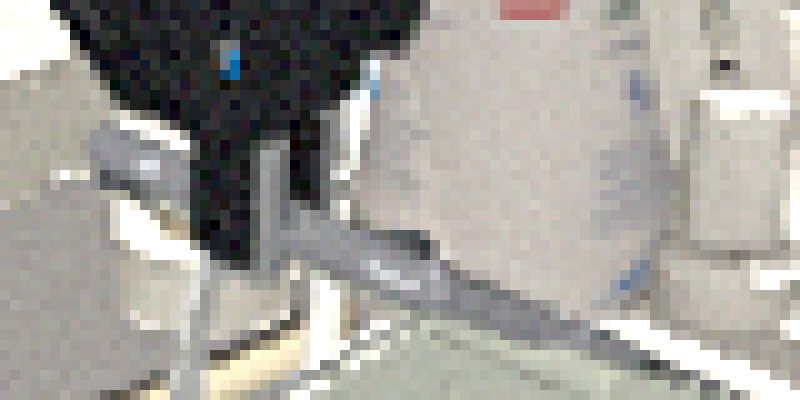

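The bar in the image gives the lid at about 0.585, the kinematics give 0.61, and the index is at about 0.617. I'll nudge up slightly, settle and hand in.

```bash
python3 - <<'E'
from mv import *
bot.servo_line(lid(.628)+OFF,velocity=.03); bot.dwell(1.0); o=st("end"); print(np.abs(o["joint_vel"]).max())
print(hand_in())
E
```

```text
end t 17.74 [ 0.5077 -0.1739  0.2081] F [-20.    4.    6.5] w 0.0095 g 59.0
0.0014462110295719328
the job is handed in; nothing more can be done
None
```

The job is handed in at about 18 s with no verdict shown: from the camera images, the lever is in line with its index arm to about 0.03 rad, and the lid is held still within about 0.03 rad of its index arm, gripped at about 59 N.

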